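# Load a brass test coupon under the stage's spring clip

## Task

Load the brass test coupon into the grey stage: hold the red press rod down with one fingertip so that the spring clip's nose lifts, keep it held and meanwhile push the coupon with the other fingertip along its guides, under the nose and fully home against the end stop. Then let the rod come up so that the nose clamps the coupon, and move clear. Do not pinch or lift the coupon, and leave the things lying round the stage where they are.

Things in the scene. Friction and masses are not known exactly. Their poses are not given: they have to be found in the camera images.
- stage: Grey metal stage fixed to the bench. Origin: on the bench top, on the coupon track's centre line; x is the direction in which the coupon is pushed home, y left of that. Deck top 12 mm above the bench, x -84 to +61, y -32 to +48 mm. Guide rails at y = +-23.5 mm stand 3 mm above the deck. Clip's hinge shaft along x at y = 38 mm, its bearings (y 32 to 45 mm) end 15 mm above the deck.
- stop_face (a point): Middle of the upper edge of the end stop's near face (stage x = 45.5, y = 0 mm, 9 mm above the deck): an aluminium bar across the far end of the track, against which the coupon's front end comes home.
- spring_clip (a joint): Spring clip, a rocker on the shaft, rad. 0: closed, its blunt nose (stage x 8 to 24, y 6 to 14 mm) down on the deck, blocking the coupon. Grows as the press rod goes down, to a hard stop at 0.34. Above about 0.20 the nose clears the coupon's 5 mm plate; on a loaded coupon it rests at about 0.19. Spring-closed: 3 N on the rod starts it, 6.5 N holds it fully down.
- press_rod (a point): Top of the red press rod, half-way along (stage x = -47, y = 68 mm), moving with the clip. Round rod 14 mm thick, 122 mm long, parallel to stage x (-98 to +24 mm), outside the deck over the bench. Press it anywhere along its length; a fingertip may slide along it. Top 27 mm above the bench when closed, about 17 mm when fully down.
- coupon: Loose brass test coupon, 0.12 kg: flat plate 50 (its x, along the track) x 44 x 5 mm with a turned-up edge 4 mm thick, 18 mm high across its rear (-x) end. Origin: centre of its underside; axes as the stage's. Starts on the deck between the rails, short of the nose, origin at stage x = -43 to -26 mm; fully home it is at +20.5 mm.
- push_edge (a point): Point on the rear face of the coupon's turned-up edge, mid-width, 12 mm above the coupon's underside: where it is pushed, toward the stage's +x.
- centre_punch: Dark steel centre punch, octagonal, 9 mm thick, 100 mm long, lying loose across the track's direction beyond the end stop; origin at the centre of its underside. Leave alone.
- dapping_block: Brass cube with round hollows, 48 mm, loose to the right of the stage; origin at the centre of its underside. Leave alone.
- pliers: Yellow-handled pliers, 121 mm long, 11 mm high, lying along the left of the stage; origin at the centre of their underside. Leave alone.
- battery: Small green and yellow battery, 15 mm thick, 50 mm long, lying loose left of the stage's far end; origin at the centre of its underside. Leave alone.
Not all that is in view belongs to the job. There is more than one size of the stage; the job needs the larger.

How it is judged:
By the outcome, as a careful person would: the job done as asked, in the order asked, and still so for the second after the job is handed in, with the robot touching nothing.
It also fails if it takes over 48 s, if anything falls off the work surface, if the arm or the gripper's body presses on something with over 40 N, if the wrist force passes 120 N, or if a joint passes its speed limit or range.

## Robot

A 6-joint arm with a two-finger parallel gripper is mounted at the origin on a cart in front of the work surface, level with it; the furniture and walls round the work are solid. World frame = base frame: x ahead of the robot, y to its left, z up, the work surface at z = 0. Lengths are in m, angles in degrees, forces in N, time in s.
With the tool pointing down it reaches from about 0.35 to 0.875 m from the base axis. Payload 4.2 kg.
Tool frame: the origin (TCP) lies at the very end of the fingers, on their centre line; the grasp point (between the pads) lies 19 mm behind it; z points along the fingers, y is the line along which they close (so a half turn about z gives the same grasp; the last joint's range is limited). The gripper opens to 87 mm and grips with 3 to 60 N. Pads are 19 mm wide; open, the fingers measure 117 mm over their backs; the gripper's body (75 mm by 190 mm) begins 51 mm behind the grasp point.
Start: joints at [78.587, 22.042, 0.453, 0, -68.411, -14.817], TCP at [0.276, 0.561, 0.223] pointing down, gripper open.
Joint ranges: [-179.83, 179.83], [-69.29, 118.12], [-61.27, 80.66], [-181.25, 117.63], [-171.15, -9.14], [-177.46, 177.46]. Speed limits (degrees/s): [159.86, 159.86, 180, 180, 180, 180].

## Interface

Orientations are given as a 3x3 rotation matrix whose columns are the frame's x, y, z axes.
In Python, from station import * gives the robot as it stands.
- The arm moves only by the shell command python3 -m pendant 'ROWS'. ROWS is JSON, a list of rows, each an object of numbers: "x", "y", "z": the shift along the world's x, y, z normalised to -1 to 1, where 1 is 250 mm; "rx", "ry", "rz": the turn, a rotation vector about the world's x, y, z normalised to -1 to 1, where 1 is 180 degrees; "claw": the opening, from 0 (shut) to 1 (fully open). A call has exactly 8 rows; each row is the pose to reach, as a shift and turn from the pose commanded when the call began, turning the shorter way round; what a row does not reach only later rows make up. A row lasts 1/8 s, in which the tool goes at most 62.5 mm and 10.7 degrees, less where a joint would pass 70% of its speed; a pose out of reach is approached as far as the arm can. A call with a number of a shift or a turn outside -1 to 1 is refused whole. A call with a gripper value outside its range is refused whole. The fingers move at their own pace and stop on an object; the grip force is fixed at half the most. Time passes only in rows, so rows that repeat a pose let the fingers close, or fill a call up. It gives the time, the measured TCP pose, the force, the opening and the grip force at its end, in the units of the state.
- sense(): the state, without advancing time (a new reading comes with each control period).
- capture(name): name is "side" or "top" or "wrist"; returns a dict with "color" (420x560x3 uint8, red, green, blue), "mtx" (3x3 intrinsics, pixels), "world_to_cam" (4x4, takes a point from world to camera coordinates). Camera axes: x right, y up, looking along -z (the intrinsics and any distortion apply to the point x, -y, -z); pixel columns grow to the right and rows downward; lengths in m; the calibration is good to about 2 mm. A picture is of the moment at which its call begins. There is no depth.
- finish_job(): hands the job in; it is judged then, once.
Trained networks look in a picture, given as the dict that the camera call returned (one of the last four; its "shot" number tells which), for a name from the list of things; names that differ only in an ending like _2 or _b are one class to them, and where a whole thing is asked for, a point or a joint stands for the part that bears it (a point fixed in the world has none). Each returns a list of dicts, best first, with "conf" (0 to 1); they miss things now and then, are a little off and sometimes report something else, mostly with a low value. They report only what shows in the picture. A call takes as long as a camera call. They do not tell look-alikes from the thing itself.
- search_frame(picture, label): "centre" ([column, row] in pixels, amid what is visible of it).
- regions_of(picture, label): "region" (420x560 bool, what is visible of it) and "centre" ([column, row] in pixels, amid what is visible of it).
The state is a dict: "time_s": time; "joints": joint angles; "joint_velocities": joint speeds; "effort": joint torques, N m; "tcp_pos": TCP position; "ee_rot": TCP orientation; "wrist_force": force on the tool from outside, world axes, zero at the start; "moment": the same for the moment, N m; "gripper_width": opening from 0.0 (shut) to 1.0 (fully open); "gripper_force": force on a finger pad.
Only numpy, scipy, OpenCV 4.12 (cv2) and the standard library are available. Lean on these libraries where they do the work, as an engineer would, in place of code of your own. Each camera call takes 0.05 s, during which the arm holds its last target. There are 200 camera calls.

## Working session

There is one attempt and no reset: what is moved stays moved. The work goes in short steps, Python scripts to look and compute and a shell command to move; the robot and the scene stay as the last step left them, time stands still between calls to the robot, and variables do not carry over. Pictures are saved under pics/ and viewed, at most 10 in all, crops included, and the job is handed in when it is done.

```bash
mkdir -p pics; ls
cat > h.py <<'E'
from station import *
import numpy as np, cv2
def ray(p,px):
    K=np.array(p["mtx"]);T=np.array(p["world_to_cam"])
    d=np.linalg.inv(K)@np.array([px[0],px[1],1.]); d=np.array([d[0],-d[1],-d[2]])
    R=T[:3,:3]; return -R.T@T[:3,3], R.T@d
def onz(p,px,z):
    o,d=ray(p,px); return o+d*(z-o[2])/d[2]
def proj(p,X):
    T=np.array(p["world_to_cam"]);c=T[:3,:3]@np.array(X)+T[:3,3]
    v=np.array(p["mtx"])@np.array([c[0],-c[1],-c[2]]);return v[:2]/v[2]
def save(n,im): cv2.imwrite(f"pics/{n}.png",cv2.cvtColor(im,cv2.COLOR_RGB2BGR))
E
python3 - <<'E'
from h import *
a=capture("top");b=capture("side")
save("both",cv2.resize(np.vstack([a["color"],b["color"]]),(450,600)) if 0 else np.hstack([a["color"],b["color"]])[:, :] if 0 else a["color"])
save("side",b["color"])
for n,p in(("top",a),("side",b)):
    print(n,p.get("dist"),[k for k in p], np.round(ray(p,(280,210))[0],3))
    for l in["stage","press_rod","coupon","spring_clip","centre_punch","dapping_block","pliers","battery","push_edge","stop_face"]:
        try:print(l,[(np.round(d["centre"]).tolist(),round(d["conf"],2)) for d in search_frame(p,l)][:3])
        except Exception as e:print(l,e)
s=sense();print(s["time_s"],s["wrist_force"],np.round(s["ee_rot"],3).tolist())
E
```

```text
pics
top None ['color', 'mtx', 'world_to_cam', 'shot'] [0.363 0.201 0.888]
stage [([255.0, 306.0], 0.7), ([220.0, 193.0], 0.59), ([299.0, 192.0], 0.57)]
press_rod [([274.0, 194.0], 0.92), ([232.0, 300.0], 0.62)]
coupon [([309.0, 209.0], 0.62)]
spring_clip [([272.0, 195.0], 0.93), ([231.0, 308.0], 0.74)]
centre_punch [([328.0, 138.0], 0.62)]
dapping_block [([364.0, 196.0], 0.96), ([295.0, 193.0], 0.3)]
pliers [([221.0, 194.0], 0.56)]
battery [([256.0, 152.0], 0.48)]
push_edge [([309.0, 207.0], 0.78), ([363.0, 193.0], 0.71)]
stop_face [([294.0, 192.0], 0.8)]
side None ['color', 'mtx', 'world_to_cam', 'shot'] [ 0.518 -0.568  0.341]
stage [([209.0, 217.0], 0.64), ([298.0, 223.0], 0.6), ([280.0, 232.0], 0.56)]
press_rod [([290.0, 216.0], 0.76), ([214.0, 208.0], 0.61)]
coupon [([281.0, 227.0], 0.66)]
spring_clip [([290.0, 217.0], 0.61), ([213.0, 212.0], 0.56)]
centre_punch [([348.0, 244.0], 0.47), ([290.0, 251.0], 0.17)]
dapping_block [([292.0, 249.0], 0.97)]
pliers [([294.0, 206.0], 0.64)]
battery [([332.0, 215.0], 0.71)]
push_edge [([280.0, 227.0], 0.52)]
stop_face [([297.0, 227.0], 0.73), ([213.0, 217.0], 0.69), ([291.0, 249.0], 0.62)]
1.1 [ 0.1771093  -0.38849014 -0.26660954] [[0.897, -0.442, -0.0], [-0.442, -0.897, -0.0], [-0.0, 0.0, -1.0]]
```

View pics/both.png

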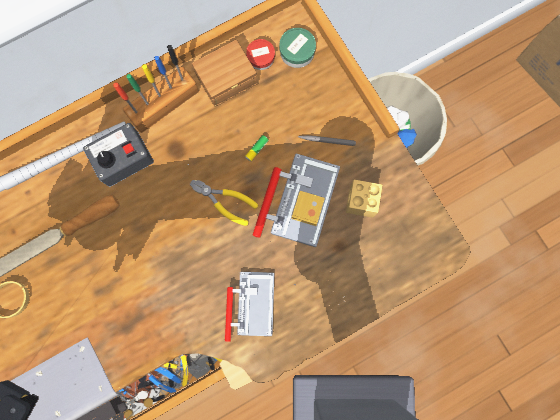

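View pics/side.png

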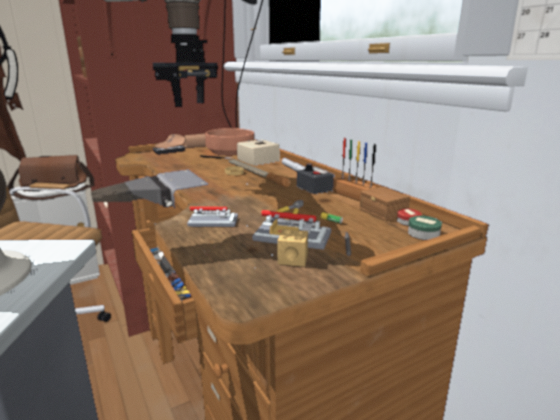

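The top view shows the large stage at about (305,200), with the coupon at (308,207), the red rod from (277,170) to (257,235) and the punch at (328,139). The block is at (366,196), the pliers at (225,200) and the battery at (257,148).

Look-alikes are the small stage at (255,305) with its rod at (229,313) and no coupon, and the red-topped box at (115,150). By size, and because it holds the coupon, I choose the stage at (305,200), and check it in a close crop.

Run:
```python
from h import *
a=capture("top")
c=a["color"][120:270,180:400];save("crop",cv2.resize(c,(792,540),interpolation=cv2.INTER_CUBIC))
print(onz(a,(277,169),.02),onz(a,(257,235),.02),onz(a,(308,207),.017))
w=capture("wrist");save("w0",w["color"])
for l in["stage","press_rod","coupon"]:
    for p in(a,w):
        print(l,[(np.round(d["centre"]).tolist(),round(d["conf"],2)) for d in search_frame(p,l)][:3])
print(ray(w,(280,210)),w["mtx"])
```

```text
[0.59870676 0.21563972 0.02      ] [0.48600693 0.24832552 0.02      ] [0.53381687 0.16356688 0.017     ]
stage [([299.0, 195.0], 0.96), ([255.0, 304.0], 0.93)]
stage [([494.0, 16.0], 0.91)]
press_rod [([275.0, 195.0], 0.78), ([228.0, 310.0], 0.72)]
press_rod [([480.0, 21.0], 0.96)]
coupon [([308.0, 207.0], 0.68), ([362.0, 195.0], 0.64)]
coupon []
(array([0.33956903, 0.52873266, 0.38547522]), array([-0.23071844,  0.11732682, -0.96592966])) [[304.54311979   0.         281.11877748]
 [  0.         304.54311979 210.54391476]
 [  0.           0.           1.        ]]
```

View pics/crop.png

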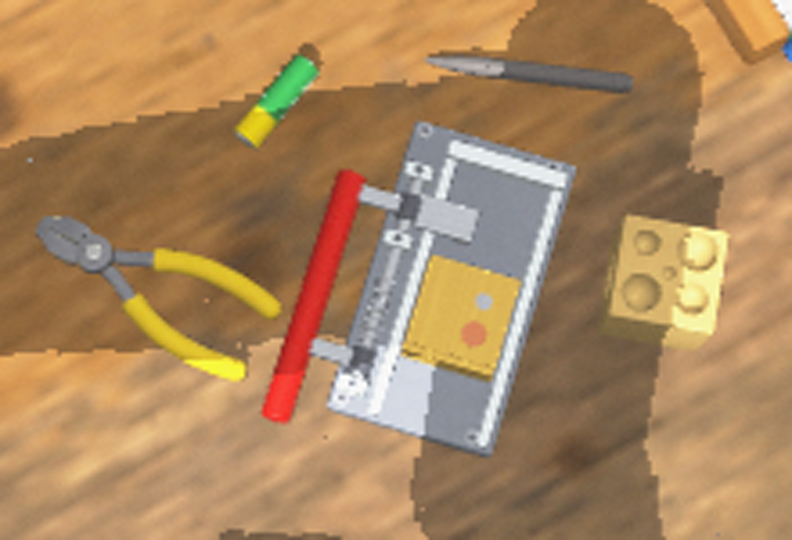

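```bash
cat >> h.py <<'E'
def fit(S,W):
    S=np.array(S)[:,:2];W=np.array(W)[:,:2];a=S-S.mean(0);b=W-W.mean(0)
    th=np.arctan2((a[:,0]*b[:,1]-a[:,1]*b[:,0]).sum(),(a*b).sum())
    R=np.array([[np.cos(th),-np.sin(th)],[np.sin(th),np.cos(th)]]);t=W.mean(0)-R@S.mean(0)
    return th,R,t,np.linalg.norm(S@R.T+t-W,axis=1)
E
python3 - <<'E'
from h import *
a=capture("top")
S=np.array([[61,48],[61,-32],[-84,-32],[-84,48]])/1000
W=[onz(a,(180+u/3.6,120+v/3.6),.012) for u,v in[(417,122),(576,165),(492,455),(329,408)]]
th,R,t,e=fit(S,W);print(np.degrees(th),t,e)
c=onz(a,(308,207),.019);print("coupon st",R.T@(c[:2]-t))
for q in[(277,169),(257,235)]:print("rod",R.T@(onz(a,q,.02)[:2]-t))
tgt=R@np.array([-.085,.034])+t; s=sense()
p=np.array(s["tcp_pos"]);print(tgt,p,(np.r_[tgt,.12]-p)/.25)
r=np.array(s["ee_rot"]);print(np.degrees(th)-np.degrees(np.arctan2(r[1,0],r[0,0])))
E
```

```text
-16.466699991682585 [0.55680379 0.15557632] [0.00148384 0.00069838 0.00123107 0.0006722 ]
coupon st [-0.02470977  0.00111745]
rod [0.02315884 0.06947761]
rod [-0.09418361  0.06887712]
[0.48492767 0.21227573] [0.2762172  0.56064582 0.22255444] [ 0.83484189 -1.39348038 -0.41021775]
9.764882410109369
```

```bash
python3 -m pendant '[{"x":0.14,"y":-0.15,"z":0,"rz":0.01,"claw":0.61},{"x":0.28,"y":-0.3,"z":0,"rz":0.02,"claw":0.61},{"x":0.42,"y":-0.45,"z":0,"rz":0.03,"claw":0.61},{"x":0.56,"y":-0.6,"z":0,"rz":0.045,"claw":0.61},{"x":0.7,"y":-0.75,"z":0,"rz":0.054,"claw":0.61},{"x":0.835,"y":-0.9,"z":0,"rz":0.054,"claw":0.61},{"x":0.835,"y":-0.99,"z":0,"rz":0.054,"claw":0.61},{"x":0.835,"y":-0.99,"z":0,"rz":0.054,"claw":0.61}]' && python3 -m pendant '[{"x":0,"y":-0.15,"z":-0.1,"claw":0.61},{"x":0,"y":-0.3,"z":-0.2,"claw":0.61},{"x":0,"y":-0.4,"z":-0.3,"claw":0.61},{"x":0,"y":-0.4,"z":-0.41,"claw":0.61},{"x":0,"y":-0.4,"z":-0.41,"claw":0.61},{"x":0,"y":-0.4,"z":-0.41,"claw":0.61},{"x":0,"y":-0.4,"z":-0.41,"claw":0.61},{"x":0,"y":-0.4,"z":-0.41,"claw":0.61}]'
python3 - <<'E'
from h import *
w=capture("wrist");save("w1",w["color"]);s=sense();print(s["tcp_pos"],s["gripper_width"],s["wrist_force"],np.round(s["ee_rot"],3).tolist())
for l in["stage","press_rod","coupon","push_edge","stop_face"]:
    print(l,[(np.round(d["centre"]).tolist(),round(d["conf"],2)) for d in search_frame(w,l)][:3])
E
```

```text
[0.27621413 0.56061624 0.22253169] 1.0021150389600921 [0.18609705 0.22911603 1.54376437] [[0.897, -0.442, 0.0], [-0.442, -0.897, -0.0], [0.0, 0.0, -1.0]]
stage [([494.0, 16.0], 0.89)]
press_rod [([477.0, 20.0], 0.77)]
coupon []
push_edge []
stop_face [([496.0, 18.0], 0.67)]$[0]: bad value
```

View pics/w1.png

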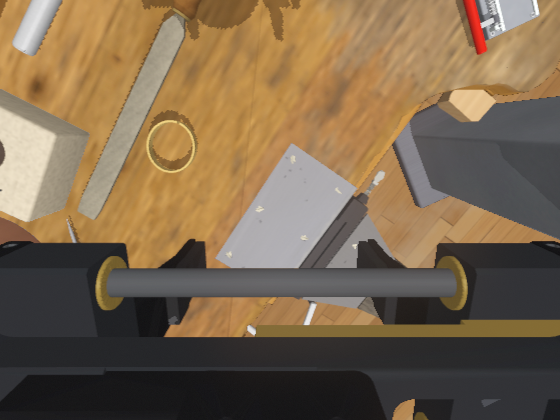

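The arm hasn't moved because the rows were refused, probably for missing keys. This view is still from the start pose, with only the small stage at (500,15). I'll resend with every key.

```bash
python3 -m pendant '[{"x":0.14,"y":-0.15,"z":0,"rx":0,"ry":0,"rz":0.01,"claw":0.61},{"x":0.28,"y":-0.3,"z":0,"rx":0,"ry":0,"rz":0.02,"claw":0.61},{"x":0.42,"y":-0.45,"z":0,"rx":0,"ry":0,"rz":0.03,"claw":0.61},{"x":0.56,"y":-0.6,"z":0,"rx":0,"ry":0,"rz":0.045,"claw":0.61},{"x":0.7,"y":-0.75,"z":0,"rx":0,"ry":0,"rz":0.054,"claw":0.61},{"x":0.835,"y":-0.9,"z":0,"rx":0,"ry":0,"rz":0.054,"claw":0.61},{"x":0.835,"y":-0.99,"z":0,"rx":0,"ry":0,"rz":0.054,"claw":0.61},{"x":0.835,"y":-0.99,"z":0,"rx":0,"ry":0,"rz":0.054,"claw":0.61}]' && python3 -m pendant '[{"x":0,"y":-0.15,"z":-0.1,"rx":0,"ry":0,"rz":0,"claw":0.61},{"x":0,"y":-0.3,"z":-0.2,"rx":0,"ry":0,"rz":0,"claw":0.61},{"x":0,"y":-0.4,"z":-0.3,"rx":0,"ry":0,"rz":0,"claw":0.61},{"x":0,"y":-0.4,"z":-0.41,"rx":0,"ry":0,"rz":0,"claw":0.61},{"x":0,"y":-0.4,"z":-0.41,"rx":0,"ry":0,"rz":0,"claw":0.61},{"x":0,"y":-0.4,"z":-0.41,"rx":0,"ry":0,"rz":0,"claw":0.61},{"x":0,"y":-0.4,"z":-0.41,"rx":0,"ry":0,"rz":0,"claw":0.61},{"x":0,"y":-0.4,"z":-0.41,"rx":0,"ry":0,"rz":0,"claw":0.61}]'
python3 - <<'E'
from h import *
w=capture("wrist");save("w2",w["color"]);s=sense();print(s["tcp_pos"],s["gripper_width"],s["wrist_force"],np.round(s["ee_rot"],3).tolist())
for l in["stage","press_rod","coupon","push_edge","stop_face"]:
    print(l,[(np.round(d["centre"]).tolist(),round(d["conf"],2)) for d in search_frame(w,l)][:3])
E
```

```text
time_s: 2.85
tcp_pos: [0.4847, 0.3117, 0.2227]
ee_rot: [[0.958, -0.286, -0.0], [-0.286, -0.958, 0.0], [-0.0, 0.0, -1.0]]
wrist_force: [-0.3, 0.3, -0.4]
gripper_width: 0.61
gripper_force: 0.0
time_s: 3.85
tcp_pos: [0.4853, 0.2138, 0.1209]
ee_rot: [[0.959, -0.284, 0.001], [-0.284, -0.959, 0.001], [0.001, -0.001, -1.0]]
wrist_force: [-0.1, -1.2, 0.0]
gripper_width: 0.606
gripper_force: 0.0
[0.48519245 0.21358421 0.12074298] 0.6124139918458473 [-0.3896069   0.3623508  -0.91080535] [[0.959, -0.284, 0.001], [-0.284, -0.959, 0.001], [0.001, -0.001, -1.0]]
stage [([296.0, 106.0], 0.97), ([271.0, 311.0], 0.66), ([160.0, 162.0], 0.39)]
press_rod [([249.0, 131.0], 0.78), ([250.0, 308.0], 0.78)]
coupon [([322.0, 144.0], 0.92)]
push_edge [([323.0, 141.0], 0.59)]
stop_face [([293.0, 111.0], 0.79), ([274.0, 313.0], 0.69)]
```

View pics/w2.png

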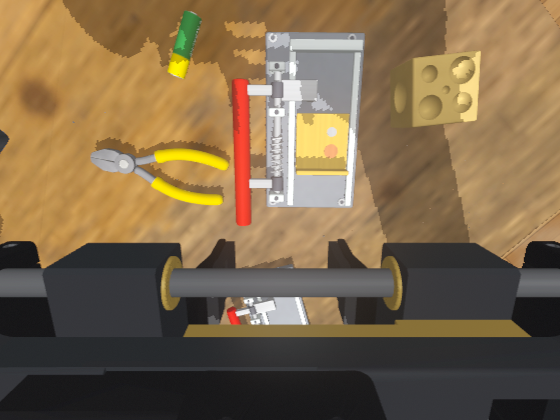

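The wrist view shows the large stage with deck corners (266,34), (363,36), (353,207) and (268,206). The rod runs from (241,80) to (244,224), and the coupon's rear edge is at row 172, columns 296–348. The small stage lies under the gripper at (270,305). Next I refine the pose.

Run:
```python
from h import *
w=capture("wrist");s=sense()
S=np.array([[61,48],[61,-32],[-84,-32],[-84,48]])/1000
W=[onz(w,q,.012) for q in[(266,34),(363,36),(353,207),(268,206)]]
th,R,t,e=fit(S,W);print(np.degrees(th),t,e)
L=lambda X:np.round(1000*(R.T@(np.array(X)[:2]-t)),1)
for q in[(296,172),(348,172)]:print("rear edge top",L(onz(w,q,.030)))
for q in[(241,80),(244,224)]:print("rod",L(onz(w,q,.022)))
p=np.array(s["tcp_pos"]);r=np.array(s["ee_rot"]);print("tcp",L(p),np.degrees(np.arctan2(r[1,0],r[0,0])))
for k in(-1,1):
  X=p+r[:,1]*k*.034;print("tip",L(X),proj(w,X))
```

```text
-16.634948681341214 [0.55502694 0.15525377] [0.00159059 0.00298173 0.00161175 0.00261355]
rear edge top [-47.9  22.4]
rear edge top [-47.8 -20.9]
rod [24.3 66.8]
rod [-95.9  68.1]
tcp [-83.7  35.4] -16.516384010262165
tip [-83.7  69.4] [221.18820141 255.46813982]
tip [-83.6   1.4] [338.99441203 255.39371637]
```

```bash
python3 -m pendant '[{"x":0.018,"y":-0.011,"z":-0.08,"rx":0,"ry":0,"rz":0,"claw":0.61},{"x":0.018,"y":-0.011,"z":-0.16,"rx":0,"ry":0,"rz":0,"claw":0.61},{"x":0.018,"y":-0.011,"z":-0.24,"rx":0,"ry":0,"rz":0,"claw":0.61},{"x":0.018,"y":-0.011,"z":-0.3,"rx":0,"ry":0,"rz":0,"claw":0.61},{"x":0.018,"y":-0.011,"z":-0.34,"rx":0,"ry":0,"rz":0,"claw":0.61},{"x":0.018,"y":-0.011,"z":-0.36,"rx":0,"ry":0,"rz":0,"claw":0.61},{"x":0.018,"y":-0.011,"z":-0.36,"rx":0,"ry":0,"rz":0,"claw":0.61},{"x":0.018,"y":-0.011,"z":-0.36,"rx":0,"ry":0,"rz":0,"claw":0.61}]'; python3 -m pendant '[{"x":0,"y":0,"z":-0.01,"rx":0,"ry":0,"rz":0,"claw":0.61},{"x":0,"y":0,"z":-0.02,"rx":0,"ry":0,"rz":0,"claw":0.61},{"x":0,"y":0,"z":-0.03,"rx":0,"ry":0,"rz":0,"claw":0.61},{"x":0,"y":0,"z":-0.04,"rx":0,"ry":0,"rz":0,"claw":0.61},{"x":0,"y":0,"z":-0.05,"rx":0,"ry":0,"rz":0,"claw":0.61},{"x":0,"y":0,"z":-0.05,"rx":0,"ry":0,"rz":0,"claw":0.61},{"x":0,"y":0,"z":-0.05,"rx":0,"ry":0,"rz":0,"claw":0.61},{"x":0,"y":0,"z":-0.05,"rx":0,"ry":0,"rz":0,"claw":0.61}]'
python3 - <<'E'
from h import *
w=capture("wrist");a=capture("side");s=sense();print(s["tcp_pos"],s["wrist_force"],s["moment"])
c=a["color"][170:270,220:360]
save("w3",np.vstack([cv2.resize(w["color"],(420,315)),cv2.resize(c,(420,285),interpolation=cv2.INTER_CUBIC)]))
E
```

```text
time_s: 5.2
tcp_pos: [0.4898, 0.2107, 0.0306]
ee_rot: [[0.959, -0.284, 0.001], [-0.284, -0.959, 0.001], [0.001, -0.001, -1.0]]
wrist_force: [0.7, 0.3, -0.4]
gripper_width: 0.614
gripper_force: 0.0
time_s: 6.2
tcp_pos: [0.49, 0.2104, 0.018]
ee_rot: [[0.959, -0.284, 0.001], [-0.284, -0.959, 0.0], [0.001, -0.0, -1.0]]
wrist_force: [-0.4, -0.4, 5.9]
gripper_width: 0.612
gripper_force: 3.0
[0.48996395 0.21035817 0.0180402 ] [-1.0527666  -0.77621442  6.31260375] [ 0.01792266  0.08135674 -0.01405554]
```

View pics/w3.png

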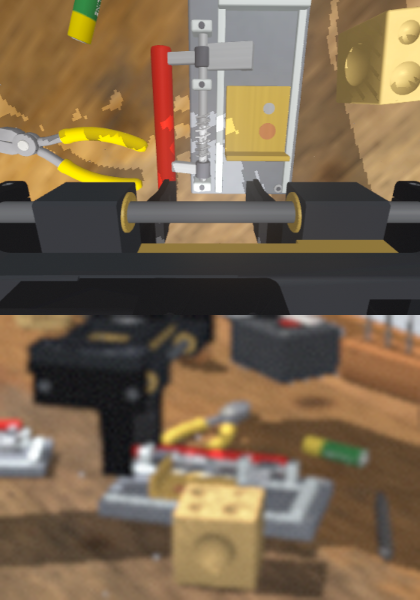

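The upper half shows the nose raised at (235,55) in the resized image, and the right finger just behind the coupon's edge at (257,160). The left finger is on the rod at (165,185). An upward force of 6 N fits the rod being held nearly down. Now I push.

```bash
python3 -m pendant '[{"x":0.027,"y":-0.008,"z":0,"rx":0,"ry":0,"rz":0,"claw":0.61},{"x":0.054,"y":-0.016,"z":0,"rx":0,"ry":0,"rz":0,"claw":0.61},{"x":0.077,"y":-0.023,"z":0,"rx":0,"ry":0,"rz":0,"claw":0.61},{"x":0.1,"y":-0.03,"z":0,"rx":0,"ry":0,"rz":0,"claw":0.61},{"x":0.124,"y":-0.037,"z":0,"rx":0,"ry":0,"rz":0,"claw":0.61},{"x":0.144,"y":-0.043,"z":0,"rx":0,"ry":0,"rz":0,"claw":0.61},{"x":0.164,"y":-0.049,"z":0,"rx":0,"ry":0,"rz":0,"claw":0.61},{"x":0.184,"y":-0.055,"z":0,"rx":0,"ry":0,"rz":0,"claw":0.61}]'
python3 - <<'E'
from h import *
w=capture("wrist");s=sense();print(s["tcp_pos"],s["wrist_force"],s["moment"],s["gripper_width"])
save("w4",w["color"])
E
```

```text
time_s: 7.3
tcp_pos: [0.5306, 0.1938, 0.0166]
ee_rot: [[0.958, -0.285, -0.011], [-0.285, -0.958, -0.006], [-0.009, 0.009, -1.0]]
wrist_force: [-10.1, -2.5, 8.0]
gripper_width: 0.611
gripper_force: 5.6
[0.53115411 0.19360615 0.01652703] [-8.87539469 -2.840088    8.87241106] [-0.47188264  2.51796312  0.17615064] 0.611649794005262
```

View pics/w4.png

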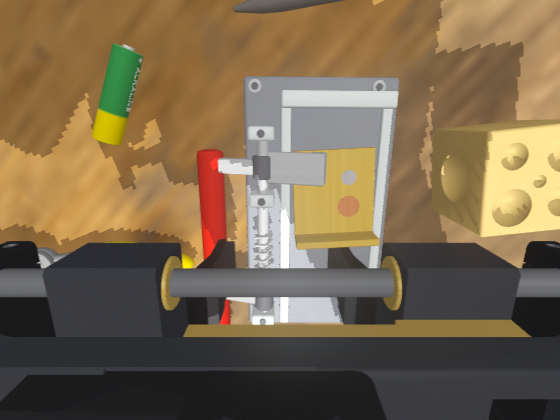

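```bash
cat >> h.py <<'E'
th=np.radians(-16.6);R2=np.array([[np.cos(th),-np.sin(th)],[np.sin(th),np.cos(th)]]);t2=np.array([.555,.1553])
L=lambda X:np.round(1000*(R2.T@(np.array(X)[:2]-t2)),1)
E
python3 - <<'E'
from h import *
w=capture("wrist");s=sense();p=np.array(s["tcp_pos"]);r=np.array(s["ee_rot"])
print(s["wrist_force"],R2.T@s["wrist_force"][:2],p[2])
for n,q,z in[("TL",(245,78),.012),("TR",(397,78),.012),("rearL",(296,240),.03),("rearR",(378,236),.03),("rearL2",(296,248),.03),("frontR",(376,148),.017),("frontL",(328,149),.017),("noseL",(272,152),.03),("noseNear",(322,186),.025),("noseFar",(325,153),.025)]:print(n,L(onz(w,q,z)))
for k in(-1,1):
  X=p+r[:,1]*k*.034;print("tip",L(X),X[2],proj(w,X))
E
```

```text
[-8.51202172 -2.47770383  8.96274467] [-7.44941141 -4.8062251 ] 0.016504327822278012
TL [61.6 47.6]
TR [ 61.8 -29.7]
rearL [-19.1  21.7]
rearR [-17.  -21.1]
rearL2 [-23.6  21.6]
frontR [ 27.1 -20.3]
frontL [26.6  4.8]
noseL [26.2 33.8]
noseNear [8.5 8.4]
noseFar [25.2  7.5]
tip [-33.9  63.9] 0.016208856236077672 [221.16634865 255.57445365]
tip [-33.8  -4.1] 0.016799799408478353 [338.98077118 255.48866747]
```

The view shows the coupon already well under the nose, with its front at (350,148) (about x 27 mm) and its edge at (337,243). It is yawed about 2–3°, and there is side load on the finger. I'll back off slightly with the rod held and read the force.

```bash
python3 -m pendant '[{"x":-0.01,"y":0.003,"z":0.002,"rx":0,"ry":0,"rz":0,"claw":0.61},{"x":-0.02,"y":0.006,"z":0.004,"rx":0,"ry":0,"rz":0,"claw":0.61},{"x":-0.031,"y":0.009,"z":0.004,"rx":0,"ry":0,"rz":0,"claw":0.61},{"x":-0.031,"y":0.009,"z":0.004,"rx":0,"ry":0,"rz":0,"claw":0.61},{"x":-0.031,"y":0.009,"z":0.004,"rx":0,"ry":0,"rz":0,"claw":0.61},{"x":-0.031,"y":0.009,"z":0.004,"rx":0,"ry":0,"rz":0,"claw":0.61},{"x":-0.031,"y":0.009,"z":0.004,"rx":0,"ry":0,"rz":0,"claw":0.61},{"x":-0.031,"y":0.009,"z":0.004,"rx":0,"ry":0,"rz":0,"claw":0.61}]'
python3 - <<'E'
from h import *
w=capture("wrist");s=sense();p=np.array(s["tcp_pos"]);r=np.array(s["ee_rot"])
print(L(p),p[2],s["wrist_force"],R2.T@s["wrist_force"][:2],s["moment"],np.degrees(np.arctan2(r[1,0],r[0,0])))
save("w5",cv2.resize(w["color"][60:330,180:420],(534,600),interpolation=cv2.INTER_CUBIC))
E
```

```text
time_s: 8.4
tcp_pos: [0.5281, 0.1955, 0.0189]
ee_rot: [[0.958, -0.286, -0.001], [-0.286, -0.958, -0.004], [0.0, 0.004, -1.0]]
wrist_force: [4.2, -11.4, 6.0]
gripper_width: 0.61
gripper_force: 5.4
[-37.3  30.8] 0.018924395350108914 [  4.02262185 -10.47581139   6.02170001] [ 6.84778678 -8.88999027] [-3.15728499 -1.35558795 -0.23999404] -16.59762653114265
```

View pics/w5.png

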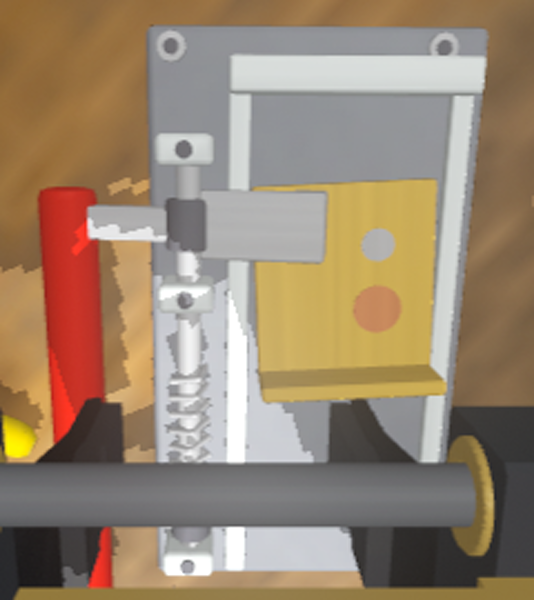

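The crop shows the left finger's tip riding on the rod's inner flank, with the finger's inner edge at about (120,420) and the rod's right edge at (103,420). The fingertips are thinner than I assumed, so the flank pushes the tool to -y. I'll open the fingers a little, keeping pressure on, to bring that tip onto the rod's crown.

```bash
python3 -m pendant '[{"x":0.0,"y":0.002,"z":0,"rx":0,"ry":0,"rz":0,"claw":0.64},{"x":0.001,"y":0.004,"z":0,"rx":0,"ry":0,"rz":0,"claw":0.67},{"x":0.002,"y":0.008,"z":0,"rx":0,"ry":0,"rz":0,"claw":0.7},{"x":0.002,"y":0.008,"z":0,"rx":0,"ry":0,"rz":0,"claw":0.72},{"x":0.002,"y":0.008,"z":0,"rx":0,"ry":0,"rz":0,"claw":0.72},{"x":0.002,"y":0.008,"z":0,"rx":0,"ry":0,"rz":0,"claw":0.72},{"x":0.002,"y":0.008,"z":0,"rx":0,"ry":0,"rz":0,"claw":0.72},{"x":0.002,"y":0.008,"z":0,"rx":0,"ry":0,"rz":0,"claw":0.72}]'
python3 - <<'E'
from h import *
w=capture("wrist");s=sense();p=np.array(s["tcp_pos"]);r=np.array(s["ee_rot"])
print(L(p),p[2],s["wrist_force"],R2.T@s["wrist_force"][:2],s["moment"],s["gripper_width"])
save("w6",cv2.resize(w["color"][60:330,180:420],(534,600),interpolation=cv2.INTER_CUBIC))
E
```

```text
time_s: 9.45
tcp_pos: [0.5257, 0.1963, 0.018]
ee_rot: [[0.958, -0.286, -0.007], [-0.286, -0.958, -0.007], [-0.005, 0.009, -1.0]]
wrist_force: [-1.2, -11.5, 6.6]
gripper_width: 0.72
gripper_force: 4.8
[-39.8  30.9] 0.017987412608596324 [ -1.17337898 -11.18889564   7.54368101] [  2.07206177 -11.057792  ] [-2.95147405  0.24197626 -0.03255313] 0.7143831356758522
```

View pics/w6.png

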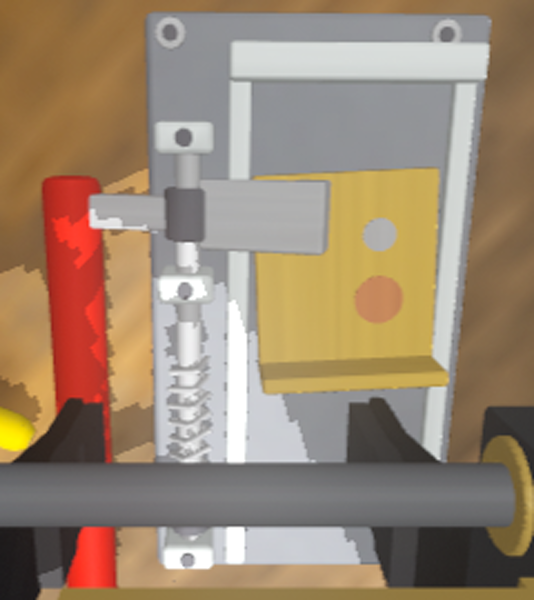

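Run:
```python
from h import *
w=capture("wrist");s=sense();p=np.array(s["tcp_pos"]);r=np.array(s["ee_rot"])
C=lambda q:np.round((np.array(q)-[180,60])*2.222).astype(int)
im=cv2.resize(w["color"][60:330,180:420],(534,600),interpolation=cv2.INTER_CUBIC)
hw=s["gripper_width"]*.0435;print(hw,p,s["wrist_force"])
for sg in(-1,1):
  for o in(0,5,10,15):
    for dx in(-.0095,.0095):
      q=C(proj(w,p+r@np.array([dx,sg*(hw+o/1000),0])));cv2.circle(im,tuple(int(v) for v in q),3,(0,255,0),-1)
for x in(-30,-10,10,24):
  for y in(61,68,75):
    X=np.r_[R2@np.array([x,y])/1000+t2,.018 if y==68 else .011];q=C(proj(w,X));cv2.circle(im,tuple(int(v) for v in q),3,(0,0,255),-1)
save("w7",im)
g=w["color"][230:265,180:250].astype(int).sum(2);print(g[::5,::3])
```

```text
0.03130394535585027 [0.52564383 0.19623807 0.01799465] [ -0.95899166 -10.57973665   8.2855921 ]
[[302 318 390 417 442 462 471 474 319 256 276 290 296 292 289 278 362 510
  510 507 493 479 473 440]
 [266 272 287 306 459 475 479 481 366 256 273 287 294 288 288 279 292 510
  510 495 480 466 467 452]
 [278 290 301 316 326 336 484 472 419 250 143 139 161 290 316 277 261 354
  485 470 459 463 469 428]
 [378 350 313 325 336 339 398 463 421 133 134 133 161 166 171 174 289 342
  333 333 338 340 343 414]
 [463 451 440 412 360 466 459 470 128 127 125 151 160 163 169 171 258 334
  332 330 333 338 342 409]
 [498 495 492 487 448 432 455 118 121 127 143 153 159 163 162 167 288 315
  310 320 333 340 341 393]
 [511 498 500 491 469 126 116 117 118 150 153 156 168 162 165 167 256 303
  311 321 333 386 444 438]]
```

View pics/w7.png

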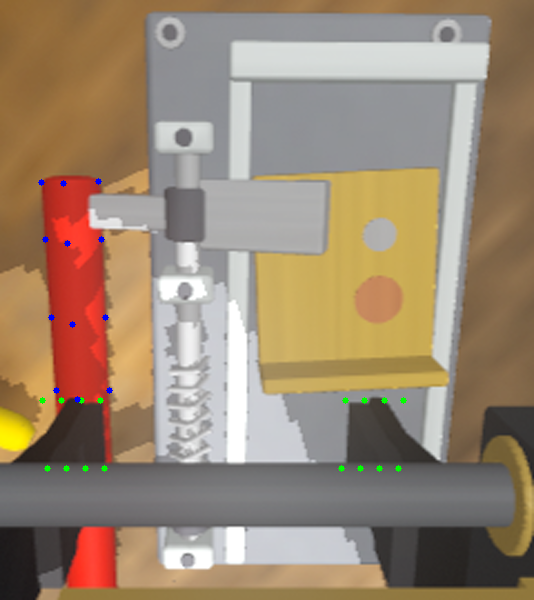

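```bash
python3 -m pendant '[{"x":-0.001,"y":-0.004,"z":0,"rx":0,"ry":0,"rz":0,"claw":0.76},{"x":-0.003,"y":-0.008,"z":0,"rx":0,"ry":0,"rz":0,"claw":0.76},{"x":-0.005,"y":-0.013,"z":0,"rx":0,"ry":0,"rz":0,"claw":0.76},{"x":-0.005,"y":-0.013,"z":0,"rx":0,"ry":0,"rz":0,"claw":0.76},{"x":-0.005,"y":-0.013,"z":0,"rx":0,"ry":0,"rz":0,"claw":0.76},{"x":-0.005,"y":-0.013,"z":0,"rx":0,"ry":0,"rz":0,"claw":0.76},{"x":-0.005,"y":-0.013,"z":0,"rx":0,"ry":0,"rz":0,"claw":0.76},{"x":-0.005,"y":-0.013,"z":0,"rx":0,"ry":0,"rz":0,"claw":0.76}]'
python3 - <<'E'
from h import *
s=sense();p=np.array(s["tcp_pos"])
print(L(p),p[2],s["wrist_force"],R2.T@s["wrist_force"][:2],s["gripper_width"])
E
```

```text
time_s: 10.55
tcp_pos: [0.5252, 0.1946, 0.0183]
ee_rot: [[0.958, -0.285, -0.005], [-0.285, -0.958, -0.005], [-0.003, 0.006, -1.0]]
wrist_force: [-1.6, -6.9, 7.7]
gripper_width: 0.761
gripper_force: 4.0
[-39.8  29.2] 0.018271318635065297 [-1.63493992 -6.85486831  7.67791133] [ 0.3915563  -7.03625836] 0.7614585259837242
```

```bash
python3 -m pendant '[{"x":0.012,"y":-0.004,"z":0,"rx":0,"ry":0,"rz":0,"claw":0.76},{"x":0.024,"y":-0.008,"z":0,"rx":0,"ry":0,"rz":0,"claw":0.76},{"x":0.036,"y":-0.012,"z":0,"rx":0,"ry":0,"rz":0,"claw":0.76},{"x":0.048,"y":-0.016,"z":0,"rx":0,"ry":0,"rz":0,"claw":0.76},{"x":0.06,"y":-0.02,"z":0,"rx":0,"ry":0,"rz":0,"claw":0.76},{"x":0.072,"y":-0.025,"z":0,"rx":0,"ry":0,"rz":0,"claw":0.76},{"x":0.083,"y":-0.029,"z":0,"rx":0,"ry":0,"rz":0,"claw":0.76},{"x":0.083,"y":-0.029,"z":0,"rx":0,"ry":0,"rz":0,"claw":0.76}]'
python3 - <<'E'
from h import *
w=capture("wrist");s=sense();p=np.array(s["tcp_pos"])
print(L(p),p[2],s["wrist_force"],R2.T@s["wrist_force"][:2],s["gripper_width"])
save("w8",cv2.resize(w["color"][60:330,180:420],(534,600),interpolation=cv2.INTER_CUBIC))
E
```

```text
time_s: 11.55
tcp_pos: [0.5451, 0.1892, 0.018]
ee_rot: [[0.959, -0.285, -0.006], [-0.285, -0.959, -0.003], [-0.005, 0.004, -1.0]]
wrist_force: [-5.6, 0.7, 5.7]
gripper_width: 0.764
gripper_force: 3.8
[-19.1  29.6] 0.017988738252145035 [-6.95853461  0.72602006  6.0687579 ] [-6.87593629 -1.29221098] 0.7612588262132962
```

View pics/w8.png

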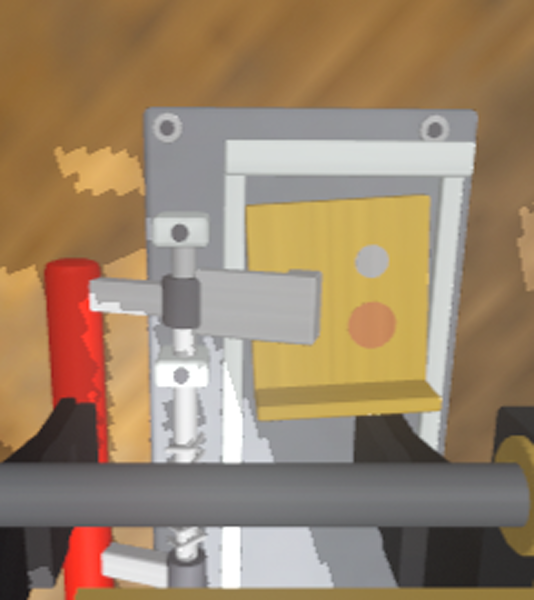

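The crop shows the coupon well past the nose. Its front edge is at rows 195–207 and the stop at row 175, so about 5–7 mm remains. The nose is still up and the rod is held. I'll continue to the stop.

```bash
python3 -m pendant '[{"x":0.008,"y":-0.002,"z":0,"rx":0,"ry":0,"rz":0,"claw":0.76},{"x":0.015,"y":-0.004,"z":0,"rx":0,"ry":0,"rz":0,"claw":0.76},{"x":0.022,"y":-0.006,"z":0,"rx":0,"ry":0,"rz":0,"claw":0.76},{"x":0.029,"y":-0.008,"z":0,"rx":0,"ry":0,"rz":0,"claw":0.76},{"x":0.036,"y":-0.01,"z":0,"rx":0,"ry":0,"rz":0,"claw":0.76},{"x":0.04,"y":-0.011,"z":0,"rx":0,"ry":0,"rz":0,"claw":0.76},{"x":0.044,"y":-0.012,"z":0,"rx":0,"ry":0,"rz":0,"claw":0.76},{"x":0.044,"y":-0.012,"z":0,"rx":0,"ry":0,"rz":0,"claw":0.76}]'
python3 - <<'E'
from h import *
w=capture("wrist");s=sense();p=np.array(s["tcp_pos"])
print(L(p),p[2],s["wrist_force"],R2.T@s["wrist_force"][:2],s["gripper_width"])
save("w9",cv2.resize(w["color"][60:330,180:420],(534,600),interpolation=cv2.INTER_CUBIC))
E
```

```text
time_s: 12.6
tcp_pos: [0.5502, 0.1873, 0.0178]
ee_rot: [[0.957, -0.288, -0.016], [-0.289, -0.957, -0.003], [-0.014, 0.008, -1.0]]
wrist_force: [-22.6, 12.0, 16.0]
gripper_width: 0.759
gripper_force: 13.3
[-13.7  29.3] 0.017722695492934634 [-23.11930923  11.81130628  16.15222673] [-25.53010875   4.71412373] 0.7625427128521344
```

View pics/w9.png

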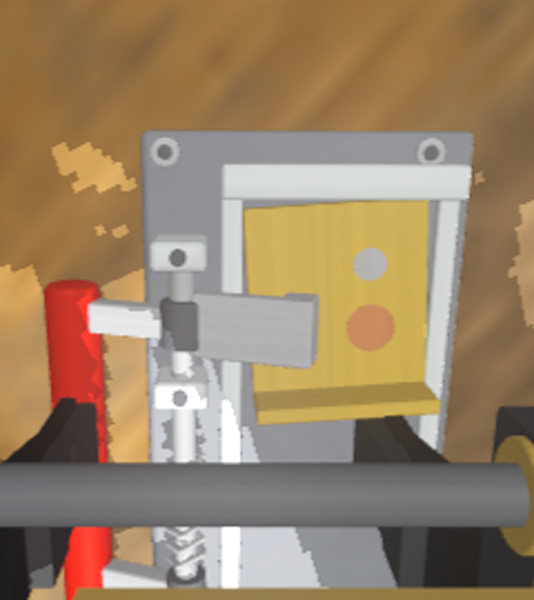

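The crop shows the coupon's right front corner touching the stop at (427,202). Its left front is about 2.5 mm short at (245,209), so it is yawed about 3°, with 25 N of push. To square it, I'll back off with the rod held, shift the push finger to the coupon's left side (the pressing tip stays where it is), and push there.

```bash
python3 -m pendant '[{"x":-0.03,"y":0.009,"z":0,"rx":0,"ry":0,"rz":0,"claw":0.76},{"x":-0.059,"y":0.018,"z":0,"rx":0,"ry":0,"rz":0,"claw":0.76},{"x":-0.059,"y":0.018,"z":0,"rx":0,"ry":0,"rz":0,"claw":0.76},{"x":-0.057,"y":0.025,"z":0,"rx":0,"ry":0,"rz":0,"claw":0.71},{"x":-0.055,"y":0.032,"z":0,"rx":0,"ry":0,"rz":0,"claw":0.66},{"x":-0.053,"y":0.039,"z":0,"rx":0,"ry":0,"rz":0,"claw":0.61},{"x":-0.051,"y":0.046,"z":0,"rx":0,"ry":0,"rz":0,"claw":0.56},{"x":-0.051,"y":0.046,"z":0,"rx":0,"ry":0,"rz":0,"claw":0.56}]'
python3 - <<'E'
from h import *
s=sense();p=np.array(s["tcp_pos"])
print(L(p),p[2],s["wrist_force"],R2.T@s["wrist_force"][:2],s["gripper_width"],L(p)[1]+s["gripper_width"]*43.5)
E
```

```text
time_s: 13.65
tcp_pos: [0.5475, 0.2001, 0.0194]
ee_rot: [[0.959, -0.284, 0.004], [-0.284, -0.959, 0.002], [0.003, -0.003, -1.0]]
wrist_force: [0.0, 3.5, 4.3]
gripper_width: 0.572
gripper_force: 2.6
[-20.   40.8] 0.019443518164248035 [0.0411979  3.47957145 4.30679379] [-0.95459221  3.34632163] 0.5716526997439677 65.66689243886259
```

```bash
python3 -m pendant '[{"x":0,"y":0,"z":-0.005,"rx":0,"ry":0,"rz":0,"claw":0.56},{"x":0.01,"y":-0.003,"z":-0.005,"rx":0,"ry":0,"rz":0,"claw":0.56},{"x":0.02,"y":-0.006,"z":-0.005,"rx":0,"ry":0,"rz":0,"claw":0.56},{"x":0.03,"y":-0.009,"z":-0.005,"rx":0,"ry":0,"rz":0,"claw":0.56},{"x":0.04,"y":-0.012,"z":-0.005,"rx":0,"ry":0,"rz":0,"claw":0.56},{"x":0.048,"y":-0.014,"z":-0.005,"rx":0,"ry":0,"rz":0,"claw":0.56},{"x":0.053,"y":-0.016,"z":-0.005,"rx":0,"ry":0,"rz":0,"claw":0.56},{"x":0.053,"y":-0.016,"z":-0.005,"rx":0,"ry":0,"rz":0,"claw":0.56}]'
python3 - <<'E'
from h import *
w=capture("wrist");s=sense();p=np.array(s["tcp_pos"])
print(L(p),p[2],s["wrist_force"],R2.T@s["wrist_force"][:2],s["gripper_width"])
save("w10",cv2.resize(w["color"][60:330,180:420],(534,600),interpolation=cv2.INTER_CUBIC))
h=cv2.cvtColor(w["color"],cv2.COLOR_RGB2HSV);m=((h[...,0]>18)&(h[...,0]<30)&(h[...,1]>110)&(h[...,2]>120)).astype(np.uint8)
m[:, :285]=0;m[250:]=0
for c in range(286,380,8):
  r=np.where(m[:,c])[0]
  print(c,(r.min(),r.max()) if len(r) else None,end=" ")
E
```

```text
time_s: 14.65
tcp_pos: [0.5521, 0.1965, 0.0173]
ee_rot: [[0.958, -0.287, -0.012], [-0.287, -0.958, -0.001], [-0.011, 0.004, -1.0]]
wrist_force: [-22.2, 14.8, 17.6]
gripper_width: 0.556
gripper_force: 14.0
[-14.5  38.6] 0.017315448983407065 [-22.09352813  15.15013561  17.07095594] [-25.50094427   8.20685298] 0.5610894906430021
286 None 294 None 302 None 310 (np.int64(151), np.int64(239)) 318 (np.int64(151), np.int64(248)) 326 (np.int64(151), np.int64(248)) 334 (np.int64(150), np.int64(247)) 342 (np.int64(150), np.int64(246)) 350 (np.int64(149), np.int64(246)) 358 (np.int64(149), np.int64(246)) 366 (np.int64(149), np.int64(246)) 374 (np.int64(149), np.int64(245))
```

I've now viewed more pictures than the 10 allowed (12), so from here I only measure numerically.

Run:
```python
from h import *
w=capture("wrist");s=sense();print(s["wrist_force"])
for c in(292,300,308,320,335,350,365,371):
  print(c,[tuple(int(v) for v in w["color"][r,c]) for r in range(143,155)])
for c,r in((310,151),(371,149)):print(L(onz(w,(c,r),.017)))
for c,r in((318,248.5),(374,245.5)):print("rear-ish",L(onz(w,(c,r),.03)))
for y in(20,0,-20):print(proj(w,np.r_[R2@np.array([.0455,y/1000])+t2,.021]),proj(w,np.r_[R2@np.array([.0455,y/1000])+t2,.017]))
```

```text
[-22.61239481  15.16624124  17.60466182]
292 [(145, 147, 151), (146, 147, 152), (145, 146, 150), (146, 146, 150), (146, 146, 150), (146, 146, 150), (146, 146, 150), (146, 146, 150), (146, 146, 151), (146, 146, 150), (146, 146, 150), (146, 146, 150)]
300 [(212, 216, 214), (210, 215, 212), (209, 214, 211), (210, 213, 211), (186, 189, 187), (193, 197, 195), (211, 215, 213), (212, 216, 214), (212, 216, 214), (212, 215, 214), (212, 216, 214), (212, 216, 214)]
308 [(214, 218, 216), (212, 217, 214), (211, 215, 213), (212, 216, 213), (188, 192, 189), (145, 147, 147), (147, 148, 152), (147, 148, 151), (159, 135, 83), (200, 170, 89), (200, 171, 91), (200, 170, 89)]
320 [(214, 218, 216), (214, 217, 215), (212, 216, 213), (212, 217, 214), (188, 191, 189), (143, 144, 145), (148, 148, 151), (155, 143, 118), (204, 174, 93), (210, 180, 94), (210, 180, 95), (210, 180, 95)]
335 [(214, 218, 216), (214, 217, 214), (212, 216, 213), (213, 217, 214), (190, 193, 191), (146, 148, 147), (151, 144, 128), (184, 157, 86), (205, 176, 93), (207, 177, 92), (207, 177, 93), (206, 176, 92)]
350 [(214, 218, 216), (214, 217, 215), (212, 216, 214), (214, 217, 215), (192, 196, 193), (151, 150, 144), (167, 143, 83), (206, 176, 92), (209, 179, 92), (209, 179, 93), (209, 179, 93), (209, 179, 92)]
365 [(214, 218, 216), (212, 217, 214), (212, 216, 214), (214, 218, 215), (194, 198, 195), (158, 148, 120), (205, 176, 94), (207, 177, 92), (206, 176, 91), (206, 176, 91), (206, 177, 92), (206, 177, 92)]
371 [(214, 218, 216), (213, 217, 214), (212, 216, 213), (214, 218, 215), (195, 198, 195), (170, 164, 143), (205, 177, 94), (208, 179, 93), (208, 179, 92), (208, 177, 92), (208, 178, 93), (208, 178, 92)]
[44.8 22.8]
[45.8 -9.2]
rear-ish [-4.9 18.6]
rear-ish [ -3.3 -10.9]
[316.1724637  150.24734923] [315.2922057  149.62931385]
[355.18810685 150.15298027] [353.3689287  149.53752498]
[394.16392136 150.05870764] [391.40771695 149.44582756]
```

```bash
cat > chk.py <<'E'
from h import *
w=capture("wrist");s=sense();p=np.array(s["tcp_pos"])
print(L(p),round(p[2],4),"F",np.round(R2.T@s["wrist_force"][:2],1),round(s["wrist_force"][2],1),"tip in",L(p)[1]+s["gripper_width"]*43.5)
im=w["color"].astype(float);sat=im[...,0]-im[...,2];g=im[...,1]
for y in(16,8,0,-8,-16):
    c0,r0=proj(w,np.r_[R2@np.array([.0455,y/1000])+t2,.017]);c=int(round(c0));r0=int(r0)
    col=sat[r0-12:r0+14,c];k=np.where(col>75)[0];k=k[0] if len(k) else -1
    gb=np.where(g[r0-12:r0+14,c]>205)[0];gb=gb[gb<k].max() if len(gb[gb<k]) else -1
    print(y,c,"bar end",r0-12+gb,"coupon start",r0-12+k)
E
python3 -m pendant '[{"x":-0.01,"y":0.003,"z":0,"rx":0,"ry":0,"rz":0,"claw":0.56},{"x":-0.018,"y":0.006,"z":0,"rx":0,"ry":0,"rz":0,"claw":0.56},{"x":-0.018,"y":0.006,"z":0,"rx":0,"ry":0,"rz":0,"claw":0.56},{"x":-0.01,"y":0.008,"z":0,"rx":0,"ry":0,"rz":0,"claw":0.56},{"x":0,"y":0.012,"z":0,"rx":0,"ry":0,"rz":0,"claw":0.56},{"x":0.005,"y":0.016,"z":0,"rx":0,"ry":0,"rz":0,"claw":0.56},{"x":0.006,"y":0.02,"z":0,"rx":0,"ry":0,"rz":0,"claw":0.56},{"x":0.006,"y":0.02,"z":0,"rx":0,"ry":0,"rz":0,"claw":0.56}]'; python3 chk.py
```

```text
time_s: 15.75
tcp_pos: [0.5522, 0.1969, 0.0172]
ee_rot: [[0.958, -0.287, -0.017], [-0.287, -0.958, -0.007], [-0.014, 0.012, -1.0]]
wrist_force: [-21.6, 1.7, 21.0]
gripper_width: 0.56
gripper_force: 15.5
[-14.6  39.1] 0.0172 F [-21.4  -4.2] 22.0 tip in 63.24627471652589
16 324 bar end 146 coupon start 150
8 339 bar end 146 coupon start 149
0 354 bar end 146 coupon start 149
-8 369 bar end 146 coupon start 149
-16 385 bar end 146 coupon start 149
```

```bash
cat > yaw.py <<'E'
from h import *
w=capture("wrist");im=w["color"].astype(float);sat=im[...,0]-im[...,2]
def edge(a,thr,c,r1,r2,up):
    v=a[r1:r2,c]; i=np.where((v[1:]>=thr)&(v[:-1]<thr) if up else (v[1:]<thr)&(v[:-1]>=thr))[0]
    if not len(i):return np.nan
    i=i[0];return r1+i+(thr-v[i])/(v[i+1]-v[i])
r0=int(proj(w,np.r_[R2@np.array([.0455,0])+t2,.017])[1])
C=np.arange(314,388,4);A=[];B=[]
for c in C:
    A.append(edge(im[...,1],203,c,r0-8,r0+8,False));B.append(edge(sat,60,c,r0-8,r0+10,True))
A=np.array(A);B=np.array(B);print(np.round(B-A,1))
P=np.array([L(onz(w,(c,b),.017)) for c,b in zip(C,B) if b==b]);Q=np.array([L(onz(w,(c,b),.021)) for c,b in zip(C,A) if b==b])
f=lambda P:np.polyfit(P[:,1],P[:,0],1)
print("front",f(P),"bar",f(Q),"yaw deg",np.degrees(f(Q)[0]-f(P)[0]))
E
python3 yaw.py
```

```text
[3.5 3.3 3.1 2.8 2.8 2.5 2.2 2.1 2.  1.8 1.7 1.7 1.7 1.6 1.5 1.5 1.5 1.4
 1.4]
front [-2.16374269e-02  4.59318129e+01] bar [5.39309663e-03 4.72352601e+01] yaw deg 1.548734916048832
```

```bash
python3 -m pendant '[{"x":-0.015,"y":0.004,"z":0,"rx":0,"ry":0,"rz":0,"claw":0.56},{"x":-0.03,"y":0.009,"z":0.003,"rx":0,"ry":0,"rz":0,"claw":0.56},{"x":-0.03,"y":0.009,"z":0.003,"rx":0,"ry":0,"rz":0,"claw":0.54},{"x":-0.02,"y":0.006,"z":0.003,"rx":0,"ry":0,"rz":0,"claw":0.54},{"x":-0.01,"y":0.006,"z":0.003,"rx":0,"ry":0,"rz":0,"claw":0.54},{"x":-0.004,"y":0.012,"z":0.003,"rx":0,"ry":0,"rz":0,"claw":0.54},{"x":0.0,"y":0.018,"z":0.003,"rx":0,"ry":0,"rz":0,"claw":0.54},{"x":0.002,"y":0.022,"z":0.003,"rx":0,"ry":0,"rz":0,"claw":0.54}]'; python3 chk.py|head -1; python3 yaw.py
```

```text
time_s: 16.85
tcp_pos: [0.5544, 0.2014, 0.0176]
ee_rot: [[0.958, -0.287, -0.015], [-0.287, -0.958, -0.009], [-0.012, 0.013, -1.0]]
wrist_force: [-13.5, -4.1, 16.8]
gripper_width: 0.541
gripper_force: 9.0
[-13.7  44. ] 0.0176 F [-12.3  -6.9] 15.9 tip in 67.46311125578282
[nan 1.6 1.5 1.5 1.5 1.5 1.5 1.4 1.3 1.3 1.3 1.3 1.3 1.3 1.3 1.2 1.4 1.4
 1.3]
front [6.14979630e-03 4.61970154e+01] bar [8.17760212e-03 4.71980814e+01] yaw deg 0.11618471516441989
```

```bash
python3 -m pendant '[{"x":-0.012,"y":0.004,"z":0,"rx":0,"ry":0,"rz":0,"claw":0.54},{"x":-0.024,"y":0.007,"z":0,"rx":0,"ry":0,"rz":0,"claw":0.54},{"x":-0.036,"y":0.01,"z":0,"rx":0,"ry":0,"rz":0,"claw":0.54},{"x":-0.048,"y":0.014,"z":0,"rx":0,"ry":0,"rz":0,"claw":0.54},{"x":-0.055,"y":0.016,"z":0,"rx":0,"ry":0,"rz":0,"claw":0.54},{"x":-0.055,"y":0.016,"z":0,"rx":0,"ry":0,"rz":0,"claw":0.54},{"x":-0.055,"y":0.016,"z":0,"rx":0,"ry":0,"rz":0,"claw":0.54},{"x":-0.055,"y":0.016,"z":0,"rx":0,"ry":0,"rz":0,"claw":0.54}]'; python3 chk.py|head -1; python3 yaw.py
```

```text
time_s: 17.95
tcp_pos: [0.5487, 0.2107, 0.0185]
ee_rot: [[0.959, -0.284, 0.003], [-0.284, -0.959, 0.002], [0.002, -0.003, -1.0]]
wrist_force: [4.8, 3.1, 3.2]
gripper_width: 0.54
gripper_force: 2.6
[-21.8  51.3] 0.0185 F [2.7 4.4] 2.9 tip in 74.76100600883856
[nan nan nan nan nan 1.7 1.9 1.9 1.8 1.8 1.8 1.7 1.7 1.7 1.7 1.6 1.6 1.6
 1.8]
front [7.01203558e-03 4.63980220e+01] bar [7.91949687e-03 4.73005608e+01] yaw deg 0.05199370171266682
```

```bash
python3 -m pendant '[{"x":0,"y":0,"z":0.008,"rx":0,"ry":0,"rz":0,"claw":0.54},{"x":0,"y":0,"z":0.016,"rx":0,"ry":0,"rz":0,"claw":0.54},{"x":0,"y":0,"z":0.03,"rx":0,"ry":0,"rz":0,"claw":0.54},{"x":0,"y":0,"z":0.05,"rx":0,"ry":0,"rz":0,"claw":0.54},{"x":0,"y":0,"z":0.12,"rx":0,"ry":0,"rz":0,"claw":0.54},{"x":0,"y":0,"z":0.25,"rx":0,"ry":0,"rz":0,"claw":0.54},{"x":0,"y":0,"z":0.4,"rx":0,"ry":0,"rz":0,"claw":0.54},{"x":-0.1,"y":0.03,"z":0.5,"rx":0,"ry":0,"rz":0,"claw":0.54}]'
python3 - <<'E'
from h import *
exec(open("yaw.py").read().split("C=np")[0])
s=sense();print(s["wrist_force"],s["tcp_pos"],r0)
C=np.arange(290,380,3);P=[];Q=[]
r0=int(proj(w,np.r_[R2@np.array([.0455,0])+t2,.017])[1])
for y in range(-18,3,2):
    c=int(round(proj(w,np.r_[R2@np.array([.0455,y/1000])+t2,.017])[0]))
    a=edge(im[...,1],200,c,r0-6,r0+6,False);b=edge(sat,60,c,r0-6,r0+8,True);print(y,c,round(a,1),round(b,1),L(onz(w,(c,b),.017)) if b==b else '')
for l in["coupon","press_rod","spring_clip","pliers","battery","centre_punch","dapping_block"]:
    print(l,[(np.round(d["centre"]).tolist(),round(d["conf"],2)) for d in search_frame(w,l)][:2])
# rod height by width/edges: row-wise red columns at stage x=-20
red=(im[...,0]>120)&(im[...,1]<90)&(im[...,2]<90)
for x in(-40,0,15):
    X=proj(w,np.r_[R2@np.array([x,68])/1000+t2,.02]);k=np.where(red[int(X[1]),:])[0]
    print("rod",x,k.min() if len(k) else None,k.max() if len(k) else None,[np.round([proj(w,np.r_[R2@np.array([x,y])/1000+t2,z])[0] for y in(61,75)]) for z in(.01,.013,.02)])
E
```

```text
time_s: 19.05
tcp_pos: [0.5229, 0.2164, 0.1446]
ee_rot: [[0.958, -0.286, 0.001], [-0.286, -0.958, -0.0], [0.001, -0.0, -1.0]]
wrist_force: [0.0, 1.6, -0.5]
gripper_width: 0.535
gripper_force: 0.0
[-1.82592196 -0.62389458  0.83926966] [0.52102373 0.21739174 0.14760666] 102
-18 355 99.2 101.3 [ 46.2 -17.9]
-16 353 99.2 101.3 [ 46.3 -16.1]
-14 351 99.2 101.2 [ 46.3 -14.3]
-12 348 99.2 101.2 [ 46.3 -11.6]
-10 346 99.2 101.2 [46.3 -9.8]
-8 344 99.2 101.2 [46.3 -8. ]
-6 342 99.2 101.2 [46.3 -6.2]
-4 339 99.2 101.1 [46.4 -3.5]
-2 337 99.2 101.1 [46.4 -1.7]
0 335 99.2 100.8 [46.6  0.1]
2 333 99.2 100.8 [46.7  1.9]
coupon [([338.0, 129.0], 0.88)]
press_rod [([268.0, 169.0], 0.97), ([282.0, 320.0], 0.58)]
spring_clip [([266.0, 171.0], 0.94), ([276.0, 323.0], 0.61)]
pliers [([186.0, 196.0], 0.84)]
battery [([211.0, 92.0], 0.86)]
centre_punch [([336.0, 36.0], 0.57), ([209.0, 95.0], 0.53)]
dapping_block [([432.0, 135.0], 0.88), ([309.0, 171.0], 0.72)]
rod -40 254 267 [array([269., 255.]), array([269., 254.]), array([268., 254.])]
rod 0 253 266 [array([268., 254.]), array([268., 253.]), array([268., 253.])]
rod 15 253 264 [array([268., 253.]), array([268., 253.]), array([268., 252.])]
```

Run:
```python
from h import *
a=capture("top")
b=cv2.cvtColor(cv2.imread("pics/both.png"),cv2.COLOR_BGR2RGB)
for n,m in(("yellow handles/coupon/block",lambda i:(i[...,0]>190)&(i[...,1]>170)&(i[...,2]<60)),("green",lambda i:(i[...,1]>130)&(i[...,0]<60)&(i[...,2]<100)),("red",lambda i:(i[...,0]>170)&(i[...,1]<60))):
  for (c0,c1) in((180,260),(250,340)):
    o=[]
    for im in(b,a["color"]):
      k=m(im[120:260,c0:c1].astype(int));ys,xs=np.where(k);o.append((len(xs),round(xs.mean()+c0,1) if len(xs) else 0,round(ys.mean()+120,1) if len(xs) else 0))
    print(n,o)
for l in("pliers","battery","centre_punch","dapping_block","coupon"):print(l,[(np.round(d["centre"],1).tolist(),round(d["conf"],2)) for d in search_frame(a,l)][:2])
w=a;s=sense();print(s["wrist_force"],s["time_s"])
```

```text
yellow handles/coupon/block [(359, np.float64(237.1), np.float64(197.1)), (138, np.float64(238.7), np.float64(217.1))]
yellow handles/coupon/block [(73, np.float64(252.2), np.float64(177.5)), (19, np.float64(253.3), np.float64(205.7))]
green [(2, np.float64(257.5), np.float64(145.0)), (0, 0, 0)]
green [(3, np.float64(258.3), np.float64(142.7)), (0, 0, 0)]
red [(55, np.float64(257.0), np.float64(227.2)), (80, np.float64(257.1), np.float64(229.6))]
red [(446, np.float64(267.4), np.float64(200.4)), (226, np.float64(261.0), np.float64(221.5))]
pliers [([236.0, 219.2], 0.55)]
battery []
centre_punch [([333.5, 139.3], 0.61)]
dapping_block [([364.5, 194.5], 0.94)]
coupon [([321.8, 188.7], 0.44)]
[0.05360885 0.33407027 0.3485194 ] 19.75
```

Run:
```python
from h import *
a=capture("top");w=capture("wrist")
for l,z,q in(("pliers",.005,(221,194)),("battery",.008,(256,151)),("dapping_block",.04,(364,196))):
    d=search_frame(w,l)
    print(l,L(onz(a,q,z)),[L(onz(w,e["centre"],z)) for e in d[:1]])
```

```text
pliers [-41.  150.7] [array([-44. , 143.9])]
battery [ 48.1 115.5] [array([ 55.2, 111.4])]
dapping_block [ 16.5 -81. ] [array([ 16.9, -79.9])]
```

```bash
python3 -c "
from station import *
print(finish_job())"
```

```text
the job is handed in; nothing more can be done
None
```

The job is handed in at about 20 s of the 48 s: by the camera the coupon is square and home against the stop, and the arm is clear. I did not measure that the nose clamped it, the fingertip slid off the rod's outer side instead of lifting straight up, and I viewed 12 pictures against the limit of 10.

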